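# Sort the sample cups by lid colour and dock the cold carrier

### The arm

A 7-joint arm with a two-finger parallel gripper is mounted at the origin on a cart in front of the work surface, level with it; the furniture and walls round the work are solid. World frame = base frame: x ahead of the robot, y to its left, z up, the work surface at z = 0. Lengths are in m, angles in degrees, forces in N, time in s.
With the tool pointing down it reaches from about 0.425 to 0.875 m from the base axis. Payload 4.7 kg.
Tool frame: the origin (TCP) lies midway between the tips of the shut fingers; the grasp point (between the pads) lies 19 mm behind it; z points along the fingers, y is the line along which they close (so a half turn about z gives the same grasp; the last joint's range is limited). The gripper opens to 87 mm and grips with 3 to 60 N. Pads are 19 mm wide; open, the fingers measure 117 mm over their backs; the gripper's body (75 mm by 190 mm) begins 51 mm behind the grasp point.
Start: joints at [-70.353, 18.392, -4.016, 83.108, 1.295, 78.541, -3.26], TCP at [0.21, 0.615, 0.223] pointing down, gripper open.
Joint ranges: [-163.93, 163.93], [-17.29, 119.83], [-79.2, 71.16], [3.27, 140.29], [-89.18, 269.18], [5.43, 117.66], [-154.24, 154.24]. Speed limits (degrees/s): [147.25, 147.25, 180, 180, 180, 180, 180].

### API

Orientations are given as [roll, pitch, yaw] about the fixed x, y, z axes, in that order (R = Rz(yaw) Ry(pitch) Rx(roll)).
In Python, from cell import env, viewer, boxes_of, masks_of gives the robot as it stands. The module is installed in compiled form; this text tells all that it offers.
- The arm moves only by the tool apply_moves, never from a script. Its argument "moves" is a list of rows, each a list of 7 numbers: the shift along the tool's x, y, z scaled (see below), then the turn, a rotation vector about the tool's x, y, z scaled (see below), then the opening, from 0 (shut) to 1 (fully open). A call has 1 to 20 rows; each row is the pose to reach, as a shift and turn from the pose commanded when the call began, along the tool's axes at that moment; what a row does not reach only later rows make up. The controller multiplies each number of a shift by 0.2 m and each number of a turn by 1.5 rad. A row lasts 1/10 s, in which the tool goes at most 50 mm and 8.59 degrees, less where a joint would pass 70% of its speed; a pose out of reach is approached as far as the arm can. A call with a number of a shift or a turn outside -1 to 1 is refused whole. A call with a gripper value outside its range is refused whole. The fingers move at their own pace and stop on an object; "grip_force" is the grip in N (left out, the last holds). Time passes only in rows, so rows that repeat a pose let the fingers close. It gives the time, the measured TCP pose, the force, the opening and the grip force at its end, in the units of the state.
- env.get_obs(): the state, without advancing time (a new reading comes with each control period).
- viewer.read_camera(name): name is "scene" or "top" or "wrist"; returns the picture (420x560x3 uint8, red, green, blue); there is no depth.
- viewer.get_calibration(name): a dict with "fov_y" (degrees; the focal length in pixels is half the picture's height over the tangent of half this angle, whatever the lens; pixels are square), "cx", "cy" (the principal point, pixels), "k1" (the pictures are not rectified: a ray, as slopes to the right and down, at radius r is drawn at 1 + k1 r^2 times it, then the intrinsics apply), "position" and "orientation" of the camera in the world. Camera axes: x right, y up, looking along -z (the intrinsics and any distortion apply to the point x, -y, -z); pixel columns grow to the right and rows downward; lengths in m; the calibration is good to about 2 mm. A picture is of the moment at which its call begins: read the wrist's pose just before it. get_calibration takes no time and is no camera call; for the wrist camera it gives the pose at the moment of the call.
- env.sign_off(): hands the job in; it is judged then, once.
Trained networks look in the newest picture that a camera, given by its name, has taken for a name from the list of things; names that differ only in an ending like _2 or _b are one class to them, and where a whole thing is asked for, a point or a joint stands for the part that bears it (a point fixed in the world has none). Each returns a list of dicts, best first, with "conf" (0 to 1); they miss things now and then, are a little off and sometimes report something else, mostly with a low value. They report only what shows in the picture. A call takes as long as a camera call.
- boxes_of(camera, target): "location" ([column, row] in pixels, amid what is visible of it).
- masks_of(camera, target): "pixels" (420x560 bool, what is visible of it) and "location" ([column, row] in pixels, amid what is visible of it).
The state is a dict: "time_s": time; "qpos": joint angles; "joint_velocities": joint speeds; "effort": joint torques, N m; "tool_pos": TCP position; "tool_rot": TCP orientation; "force": force on the tool from outside, world axes, zero at the start; "wrist_torque": the same for the moment, N m; "grip_width": finger opening in m; "grasp_force": force on a finger pad.
Only numpy, scipy, OpenCV 4.12 (cv2) and the standard library are available. Lean on these libraries where they do the work, as an engineer would, in place of code of your own. Each camera call takes 0.05 s, during which the arm holds its last target. There are 200 camera calls.

### The job

Sort the four sample cups that stand together beside the bioreactor by lid colour: put the two with red lids in the red carrier and the two with white lids in the white carrier, one upright in each seat, set down rather than dropped. Then slide the loaded red carrier along the bench, without lifting it, into the docking bay and fully home against the cooler head, so that both red-lid samples begin to chill together. Leave the white carrier where it stands, and the timer, beaker, petri dish and bottles undisturbed.

Things in the scene. Friction and masses are not known exactly. Their poses are not given: they have to be found in the camera images.
- dock: chilled docking bay, fixed on the bench: thin metal sheet between two grey guide rails (24 mm high, 86 mm apart), closed at one end by a white cooler head 64 mm high with a dark display. Origin: on the bench where the middle of a carrier lies when home; x points the way in, from mouth to cooler head, z up. Head face (the stop) at x = +100 mm. A carrier goes in lengthwise, either way round.
- dock_mouth (a point): middle of the bay's open mouth, on the bench, at x = -146 mm of the bay: 114 mm wide here between two flared lead-ins that narrow to the rails at x = -112 mm. The bay's floor sheet is paper-thin, level with the bench: a carrier slides in at one height, without a step.
- dock_catch (a point): point midway between two small white sprung rollers, at x = -98 mm of the bay, 12 mm above the bench. Each stands 8 mm into the lane; they give way to a push of about 5 to 10 N, rub along the carrier's flanks and spring in behind its rounded rear corners when it is home.
- red_carrier: red plastic specimen carrier, loose, 0.28 to 0.46 kg empty: a low open trough 200 mm long (its x) by 78 mm wide (y), rounded ends, flat underside, both ends alike. Two open seats, centred at x = +51 and -51 mm, about 90 x 70 mm inside, one cup each; seat floor 8 mm, rim 30 mm above the underside. Origin: middle of the underside, z up. Low-friction sole. Starts before the bay's mouth.
- red_grip (a point): middle of the red carrier's raised grip, 96 mm above its underside, midway between its seats: a dark bar 14 mm thick (along the carrier's x), 64 mm long (y), 18 mm high, on two posts. Higher than the lids (72 mm) of cups in the seats. The white carrier has the same grip.
- white_carrier: white plastic specimen carrier, loose, 0.45 kg empty: a low open trough 200 mm long (its x) by 78 mm wide (y), rounded ends, flat underside, both ends alike. Two open seats, centred at x = +51 and -51 mm, about 90 x 70 mm inside, one cup each; seat floor 8 mm, rim 30 mm above the underside. Origin: middle of the underside, z up. Stands farther back.
- red_cup_a: screw-lid sample cup with a red lid, standing upright: white conical body 44 mm wide at its top, lid 51 mm in diameter and 14 mm high, 64 mm tall in all, 40 to 85 g. Origin: centre of its foot, z up. Grip from above across the lid, 50 to 64 mm above the foot. In a carrier it tips if the carrier is jerked or turned quickly.
- red_cup_b: screw-lid sample cup with a red lid, standing upright: white conical body 44 mm wide at its top, lid 51 mm in diameter and 14 mm high, 64 mm tall in all, 40 to 85 g. Origin: centre of its foot, z up. Grip from above across the lid, 50 to 64 mm above the foot. In a carrier it tips if the carrier is jerked or turned quickly.
- white_cup_a: screw-lid sample cup with a white lid, standing upright: white conical body 44 mm wide at its top, lid 51 mm in diameter and 14 mm high, 64 mm tall in all, 40 to 85 g. Origin: centre of its foot, z up. Grip from above across the lid, 50 to 64 mm above the foot. In a carrier it tips if the carrier is jerked or turned quickly.
- white_cup_b: screw-lid sample cup with a white lid, standing upright: white conical body 44 mm wide at its top, lid 51 mm in diameter and 14 mm high, 64 mm tall in all, 40 to 85 g. Origin: centre of its foot, z up. Grip from above across the lid, 50 to 64 mm above the foot. In a carrier it tips if the carrier is jerked or turned quickly.
- timer: bystander: white lab timer lying on the bench, 66 x 66 x 18 mm. Origin: centre of its underside.
- beaker: bystander: clear beaker, 64 mm wide, 76 mm tall. Origin: centre of its underside.
- petri: bystander: petri dish, 62 mm wide, 14 mm high. Origin: centre of its underside.
- feed_bottle: bystander: lab bottle with a blue cap, 56 mm wide, 102 mm tall. Origin: centre of its underside.

How it is judged:
By the outcome, as a careful person would: the job done as asked, in the order asked, and still so for the second after the job is handed in, with the robot touching nothing.
It also fails if it takes over 72 s, if anything falls off the work surface, if the arm or the gripper's body presses on something with over 40 N, if the wrist force passes 120 N, or if a joint passes its speed limit or range.

## Working session

There is one attempt and no reset: what is moved stays moved. The work goes in short steps, Python scripts to look and compute and a tool call to move; the robot and the scene stay as the last step left them, time stands still between calls to the robot, and variables do not carry over. Pictures are saved under pics/ and viewed, at most 10 in all, crops included, and the job is handed in when it is done.

Besides the shell and the picture viewer there is one more tool, called after "Request:" as name(argument=value, ...), one argument or row to a line, values as JSON. apply_moves: Moves the arm, as the interface text tells. Shifts and turns lie within -1 to 1; 1 stands for 0.2 m of shift or 1.5 rad of turn. Its arguments: {"type":"object","properties":{"moves":{"type":"array","items":{"type":"array","items":{"type":"number","minimum":-1,"maximum":1}}},"grip_force":{"type":"number"}},"required":["moves"]}

```bash
mkdir -p pics; cat > h.py <<'E'
import numpy as np, cv2
from cell import env, viewer, boxes_of, masks_of
from scipy.spatial.transform import Rotation as R
def rot(o):
    o=np.array(o,float)
    return R.from_euler('xyz',o,degrees=True).as_matrix() if o.size==3 else o.reshape(3,3)
def ray(c,px):
    f=210/np.tan(np.radians(c['fov_y'])/2)
    K=np.array([[f,0,c['cx']],[0,f,c['cy']],[0,0,1]])
    u=cv2.undistortPoints(np.array([[px]],float),K,np.array([c['k1'],0,0,0,0.]))[0,0]
    return rot(c['orientation'])@np.array([u[0],-u[1],-1])
def hit(c,px,z):
    d=ray(c,px);p=np.array(c['position'],float);return p+d*(z-p[2])/d[2]
def proj(c,P):
    f=210/np.tan(np.radians(c['fov_y'])/2)
    q=rot(c['orientation']).T@(np.array(P,float)-c['position']);x,y=q[0]/-q[2],-q[1]/-q[2]
    s=1+c['k1']*(x*x+y*y);return np.array([c['cx']+f*x*s,c['cy']+f*y*s])
def snap(cam,name):
    c=viewer.get_calibration(cam);im=viewer.read_camera(cam);cv2.imwrite(f'pics/{name}.png',im[:,:,::-1]);return c,im
E
python3 - <<'E'
from h import *
np.set_printoptions(precision=4,suppress=True)
ct,a=snap('top','t0');cs,b=snap('scene','s0')
print(ct);print(cs)
H=dict(dock=.0,red_carrier=.03,red_grip=.096,white_carrier=.03,red_cup_a=.064,white_cup_a=.064,timer=.018,beaker=.04,petri=.014,feed_bottle=.1)
for n,z in H.items():
    for d in boxes_of('top',n): 
        if d['conf']>.2: print(n,round(d['conf'],2),np.round(d['location']),hit(ct,d['location'],z)[:2])
o=env.get_obs();print(o['time_s'],o['tool_pos'],o['tool_rot'],o['force'])
E
```

```text
{'fov_y': 50.838942505358126, 'cx': 283.5656419699918, 'cy': 208.82571050602908, 'k1': -0.12216129632951322, 'position': array([0.5429, 0.1404, 1.1402]), 'orientation': array([  3.3285,  -1.3517, -88.6   ])}
{'fov_y': 42.98615225539863, 'cx': 270.24631648925276, 'cy': 200.43216656930653, 'k1': 0.007818384556846079, 'position': array([-0.3395, -0.7423,  0.706 ]), 'orientation': array([ 63.9842,   1.0557, -47.5127])}
dock 0.61 [185. 278.] [0.4264 0.3648]
red_carrier 0.93 [314. 263.] [0.4734 0.0371]
red_grip 0.72 [313. 262.] [0.4797 0.044 ]
white_carrier 0.92 [226. 206.] [0.6113 0.261 ]
red_cup_a 0.67 [296. 179.] [0.68  0.088]
red_cup_a 0.67 [330. 211.] [0.6035 0.0027]
white_cup_a 0.88 [290. 218.] [0.5829 0.1012]
white_cup_a 0.75 [335. 181.] [ 0.6782 -0.0082]
white_cup_a 0.41 [230. 148.] [0.7525 0.2519]
timer 0.57 [385. 298.] [ 0.3873 -0.1488]
beaker 0.74 [319. 138.] [0.7883 0.0306]
beaker 0.38 [182. 277.] [0.4306 0.3635]
petri 0.7 [266. 151.] [0.758  0.1631]
petri 0.65 [290. 218.] [0.5848 0.0994]
feed_bottle 0.58 [228. 151.] [0.7391 0.2524]
0.6 [0.21   0.6152 0.2226] [179.9913   0.0034 161.16  ] [ 0.2668 -0.2077  0.1978]
```

View pics/t0.png

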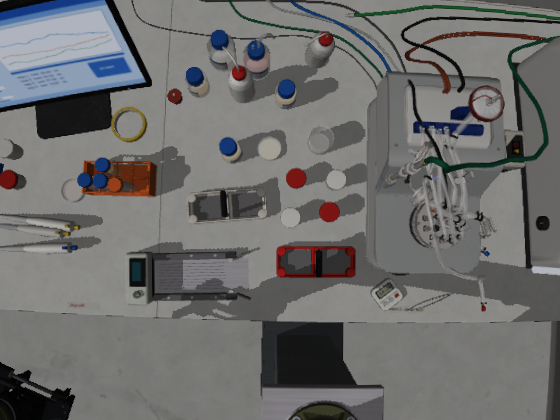

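View pics/s0.png

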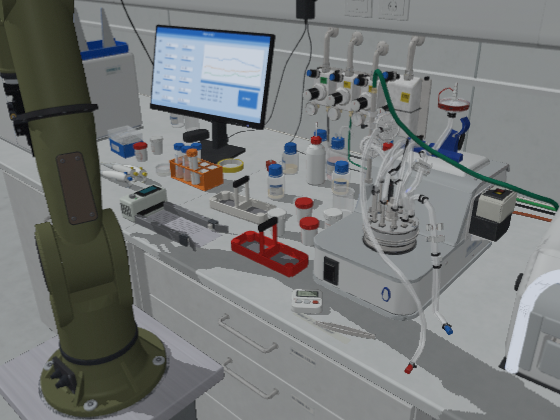

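The top view shows red lids at (296,179) and (330,211), and white lids at (290,218) and (335,181). The red carrier is at (316,262), the white carrier at (226,206), and the bay runs from its mouth at about (248,272) to the head at about (138,277). The scene view agrees.

```bash
python3 - <<'E'
from h import *
np.set_printoptions(precision=4,suppress=True)
ct,a=snap('top','t1')
crop=cv2.resize(a[185:315,115:375],None,fx=3,fy=3,interpolation=cv2.INTER_CUBIC);cv2.imwrite('pics/t1c.png',crop[:,:,::-1])
for n in ['red_carrier','white_carrier','dock']:
    m=masks_of('top',n)[0]['pixels'].astype(np.uint8)
    r=cv2.minAreaRect(cv2.findNonZero(m));b=cv2.boxPoints(r)
    print(n,r,[hit(ct,p,.03)[:2] for p in b])
cw=viewer.get_calibration('wrist');print(cw,env.get_obs()['tool_pos'])
E
```

```text
red_carrier ((315.5, 261.5), (31.0, 79.0), 90.0) [array([0.5143, 0.1324]), array([ 0.5188, -0.0669]), array([ 0.4407, -0.0685]), array([0.4369, 0.1305])]
white_carrier ((226.58236694335938, 205.07058715820312), (31.215473175048828, 78.61390686035156), 85.60128784179688) [array([0.643 , 0.3627]), array([0.6633, 0.1651]), array([0.5849, 0.1569]), array([0.5647, 0.3537])]
dock ((186.5665283203125, 276.6262512207031), (53.00927734375, 123.92940521240234), 88.78113555908203) [array([0.4899, 0.5161]), array([0.5056, 0.2025]), array([0.3733, 0.1962]), array([0.3565, 0.5091])]
{'fov_y': 67.55163583900045, 'cx': 279.09243983747365, 'cy': 210.80541380861533, 'k1': 0.022521750404536297, 'position': array([0.1328, 0.6417, 0.3852]), 'orientation': array([-17.209 ,  -0.0432,  71.2346])} [0.2099 0.6152 0.2226]
```

View pics/t1c.png

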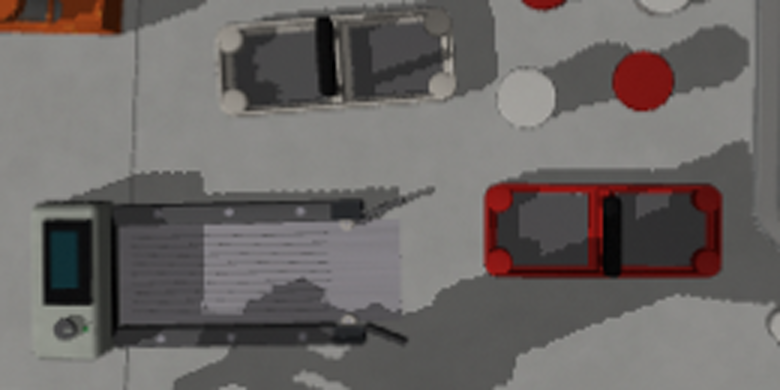

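```bash
cat >> h.py <<'E'
np.set_printoptions(precision=4,suppress=True)
def plan(*tgts,show=True):
    """rows (scaled) from the present pose to targets (x,y,z,yaw); tool down"""
    o=env.get_obs();p=np.array(o['tool_pos']);M=rot(o['tool_rot'])
    for t in tgts:
        d=M.T@(np.array(t[:3])-p);T=rot([180,0,t[3]])
        v=R.from_matrix(M.T@T).as_rotvec()
        print(t,'row',np.round(np.r_[d/.2,v/1.5],3),'n',round(np.linalg.norm(d)/.05,1),round(np.degrees(np.linalg.norm(v))/8.59,1))
E
python3 - <<'E'
from h import *
plan((.345,.41,.29,125),(.48,.2,.35,90))
E
```

```text
(0.345, 0.41, 0.29, 125) row [-0.971 -0.753 -0.337  0.     0.     0.421] n 5.1 4.2
(0.48, 0.2, 0.35, 90) row [-1.948 -1.529 -0.637  0.    -0.     0.828] n 10.2 8.3
```

Request:
apply_moves(
  moves=[
    [-0.97, -0.75, -0.34, 0, 0, 0.42, 1],
    [-0.97, -0.75, -0.34, 0, 0, 0.42, 1],
    [-0.97, -0.75, -0.34, 0, 0, 0.42, 1],
    [-0.97, -0.75, -0.34, 0, 0, 0.42, 1],
    [-0.97, -0.75, -0.34, 0, 0, 0.42, 1],
    [-0.97, -0.75, -0.34, 0, 0, 0.42, 1],
  ],
)

```text
time_s: 1.4
tool_pos: [0.3512, 0.4049, 0.2935]
tool_rot: [179.7, 0.1, 124.4]
force: [-0.3, 1.1, -0.2]
grip_width: 0.0869
grasp_force: 0.0
```

```bash
python3 - <<'E'
from h import *
plan((.48,.2,.35,90));print(env.get_obs()['qpos'])
E
```

```text
(0.48, 0.2, 0.35, 90) row [-1.21  -0.046 -0.281  0.004  0.     0.4  ] n 5.0 4.0
[-59.1959   2.6747   7.4587  93.4648  -0.1752  83.6381 -17.3318]
```

Request:
apply_moves(
  moves=[
    [-1, -0.05, -0.28, 0, 0, 0.4, 1],
    [-1, -0.05, -0.28, 0, 0, 0.4, 1],
    [-1, -0.05, -0.28, 0, 0, 0.4, 1],
    [-1, -0.05, -0.28, 0, 0, 0.4, 1],
    [-1, -0.05, -0.28, 0, 0, 0.4, 1],
    [-1, -0.05, -0.28, 0, 0, 0.4, 1],
  ],
)

```text
time_s: 2.0
tool_pos: [0.453, 0.2397, 0.3474]
tool_rot: [179.9, -0.1, 90.5]
force: [-0.3, 0.3, -0.5]
grip_width: 0.0868
grasp_force: 0.0
```

```bash
python3 - <<'E'
from h import *
viewer.read_camera('wrist')
c,im=snap('wrist','w1');cv2.imwrite('pics/w1b.png',cv2.resize(im,(800,600),interpolation=cv2.INTER_CUBIC)[:,:,::-1])
import pickle;pickle.dump(c,open('cw1.pkl','wb'))
print(c,env.get_obs()['tool_pos'],env.get_obs()['qpos'])
for n,z in dict(red_carrier=.03,red_grip=.105,red_cup_a=.064,white_cup_a=.064,white_carrier=.03).items():
    for d in masks_of('wrist',n):
        if d['conf']>.3:
            r=cv2.minAreaRect(cv2.findNonZero(d['pixels'].astype(np.uint8)))
            b=[hit(c,p,z)[:2] for p in cv2.boxPoints(r)]
            print(n,round(d['conf'],2),np.round(d['location']),hit(c,d['location'],z)[:2], 'rect',np.round(r[0]),hit(c,r[0],z)[:2],np.round(b,3).tolist())
E
```

```text
{'fov_y': 67.55163583900045, 'cx': 279.09243983747365, 'cy': 210.80541380861533, 'k1': 0.022521750404536297, 'position': array([0.4507, 0.3232, 0.5093]), 'orientation': array([-17.1103,  -0.0078,   0.7897])} [0.4508 0.2427 0.3461] [-48.9381  -0.8154  17.5685  91.0441   0.1936  89.7637 -30.5199]
red_carrier 0.72 [292. 273.] [0.4761 0.0658] rect [294. 286.] [0.4795 0.0415] [[0.44, -0.069], [0.438, 0.139], [0.515, 0.14], [0.525, -0.067]]
red_carrier 0.47 [269.  88.] [0.4358 0.3583] rect [262.  98.] [0.426  0.3453] [[0.36, 0.464], [0.493, 0.466], [0.506, 0.202], [0.345, 0.2]]
red_grip 0.55 [290. 270.] [0.4686 0.1103] rect [293. 286.] [0.4742 0.0856] [[0.439, 0.17], [0.505, 0.17], [0.514, -0.008], [0.44, -0.009]]
red_cup_a 0.86 [417. 267.] [0.6698 0.0978] rect [416. 266.] [0.6683 0.0989] [[0.628, 0.094], [0.649, 0.14], [0.708, 0.104], [0.689, 0.056]]
red_cup_a 0.55 [363. 327.] [ 0.5947 -0.0141] rect [359. 311.] [0.5862 0.0157] [[0.557, 0.044], [0.579, 0.057], [0.616, -0.013], [0.594, -0.028]]
white_cup_a 0.82 [351. 252.] [0.5649 0.1211] rect [352. 254.] [0.5662 0.1175] [[0.543, 0.096], [0.56, 0.15], [0.589, 0.138], [0.573, 0.084]]
white_carrier 0.77 [386. 156.] [0.6124 0.2648] rect [392. 154.] [0.6214 0.2676] [[0.556, 0.36], [0.656, 0.364], [0.695, 0.163], [0.581, 0.157]]
```

View pics/w1b.png

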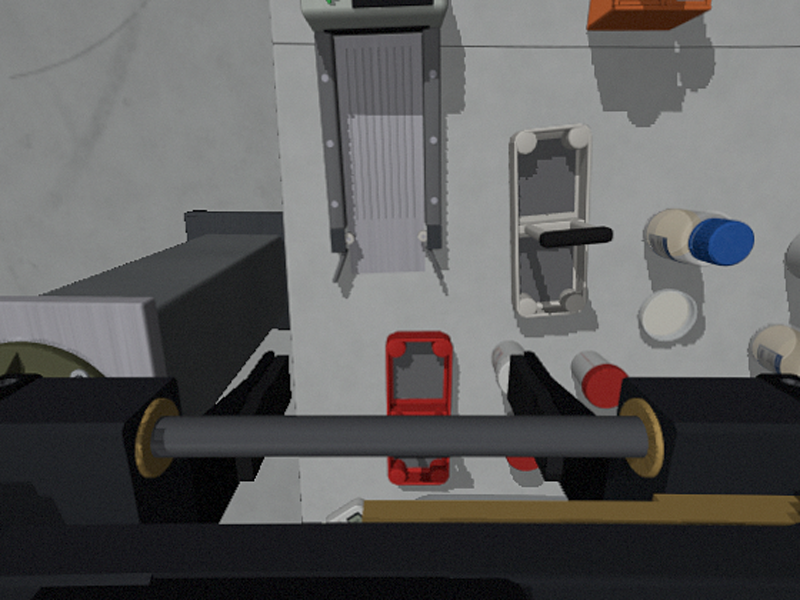

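The wrist view shows the bay clearly: rollers near (350,238) and (424,236), head face at row ~31, and rail ends at row ~250. The white grip bar is at (576,236) and red lids at (605,385) and (523,462). I'll fit the bay pose and refine the lids.

```bash
python3 - <<'E'
from h import *
import pickle;c=pickle.load(open('cw1.pkl','rb'));s=1.42857
w=lambda u,v,z:hit(c,(u/s,v/s),z)[:2]
rol=(w(350,238,.02)+w(424,236,.02))/2
near=(w(338,252,.024)+w(433,247,.024))/2; far=(w(324,35,.024)+w(434,30,.024))/2
print('rollers',w(350,238,.02),w(424,236,.02),rol,'near',near,'far',far,'ang',np.degrees(np.arctan2(*(far-near)[::-1])),np.degrees(np.arctan2(*(far-rol)[::-1])))
for z in(.024,0):print('headface',z,w(325,33,z),w(436,29,z))
print('rail w',w(344,252,.024),w(427,247,.024), w(330,35,.024),w(428,30,.024))
ct=viewer.get_calibration('top');a=cv2.imread('pics/t1.png')[:,:,::-1]
t=lambda u,v,z:hit(ct,(115+u/3-1/3,185+v/3-1/3),z)[:2]
print('top rollers',t(345,225,.02),t(347,320,.02),'rail ends',t(362,208,.024),t(364,334,.024),'rail far',t(115,213,.024),t(112,335,.024))
print('bars top',t(611,235,.105),t(326,56,.105), 'wrist white bar',w(576,236,.105))
r=a.astype(int);m=((r[...,0]>110)&(r[...,1]<60)).astype(np.uint8)
n,l,st,ce=cv2.connectedComponentsWithStats(m)
for i in range(1,n):
    if st[i,4]>60: print('red',st[i],ce[i],hit(ct,ce[i],.064)[:2])
g=cv2.cvtColor(a,cv2.COLOR_RGB2GRAY);m=((r.min(2)>185)).astype(np.uint8);m[:160]=0
n,l,st,ce=cv2.connectedComponentsWithStats(m)
for i in range(1,n):
    if st[i,4]>60 and 270<ce[i][0]<360: print('white',st[i],ce[i],hit(ct,ce[i],.064)[:2])
plan((.56,.14,.33,90),(.68,.088,.18,90))
E
```

```text
rollers [0.3986 0.2441] [0.4795 0.2474] [0.439  0.2457] near [0.4375 0.2326] far [0.4304 0.4403] ang 91.96581636195049 92.54387968345553
headface 0.024 [0.3792 0.4391] [0.4845 0.444 ]
headface 0 [0.3757 0.4449] [0.4861 0.45  ]
rail w [0.3922 0.2293] [0.4829 0.236 ] [0.3839 0.4376] [0.4769 0.4431]
top rollers [0.4767 0.2485] [0.397  0.2446] rail ends [0.4915 0.2342] [0.3862 0.2297] rail far [0.4813 0.4429] [0.3787 0.4424]
bars top [0.4788 0.0329] [0.613  0.2591] wrist white bar [0.6111 0.2622]
red [232  67  11  12  74] [236.2027  73.0405] [0.9447 0.2439]
red [286 168  20  20 278] [295.2734 177.6115] [0.6836 0.0897]
red [320 202  19  20 280] [328.9643 211.6214] [0.6022 0.0052]
red [277 246  47  31 244] [293.6967 256.5902] [0.4906 0.0891]
(0.56, 0.14, 0.33, 90) row [-0.52   0.538  0.08  -0.     0.     0.01 ] n 3.0 0.1
(0.68, 0.088, 0.18, 90) row [-0.789  1.134  0.83  -0.     0.     0.01 ] n 6.4 0.1
```

Request:
apply_moves(
  moves=[
    [-0.72, 0.98, 0.5, 0, 0, 0, 0.9],
    [-0.72, 0.98, 0.7, 0, 0, 0, 0.9],
    [-0.72, 0.98, 0.9, 0, 0, 0, 0.9],
    [-0.72, 0.98, 0.9, 0, 0, 0, 0.9],
    [-0.72, 0.98, 0.9, 0, 0, 0, 0.9],
    [-0.72, 0.98, 0.9, 0, 0, 0, 0.9],
    [-0.72, 0.98, 0.9, 0, 0, 0, 0.9],
  ],
)

```text
time_s: 3.05
tool_pos: [0.6489, 0.0947, 0.16]
tool_rot: [-179.6, 0.4, 90.4]
force: [-1.1, 0.0, -0.6]
grip_width: 0.0786
grasp_force: 0.0
```

```bash
python3 - <<'E'
from h import *
plan((.682,.089,.12,90),(.682,.089,.038,90));print(env.get_obs()['qpos'])
c=viewer.get_calibration('wrist');viewer.read_camera('wrist')
for n in ['red_cup_a','white_cup_a']:
    for d in boxes_of('wrist',n):
        if d['conf']>.3: print(n,round(d['conf'],2),np.round(d['location']),hit(c,d['location'],.064)[:2])
E
```

```text
(0.682, 0.089, 0.12, 90) row [-0.029  0.167  0.199 -0.005  0.004  0.005] n 1.0 0.1
(0.682, 0.089, 0.038, 90) row [-0.026  0.17   0.609 -0.005  0.004  0.005] n 2.5 0.1
[-31.8001  22.744   27.3749  87.3541 -10.3906  72.9853  -2.6986]
red_cup_a 0.71 [317. 215.] [0.6811 0.0925]
red_cup_a 0.65 [234. 279.] [0.6077 0.0295]
white_cup_a 0.94 [310. 321.] [ 0.6794 -0.0148]
white_cup_a 0.59 [210. 204.] [0.5893 0.101 ]
```

Request:
apply_moves(
  moves=[
    [-0.025, 0.17, 0.1, 0, 0, 0, 0.9],
    [-0.025, 0.17, 0.3, 0, 0, 0, 0.9],
    [-0.025, 0.17, 0.5, 0, 0, 0, 0.9],
    [-0.025, 0.17, 0.6, 0, 0, 0, 0.9],
    [-0.025, 0.17, 0.61, 0, 0, 0, 0.9],
    [-0.025, 0.17, 0.61, 0, 0, 0, 0.4],
    [-0.025, 0.17, 0.61, 0, 0, 0, 0.4],
    [-0.025, 0.17, 0.61, 0, 0, 0, 0.4],
    [-0.025, 0.17, 0.61, 0, 0, 0, 0.4],
    [-0.025, 0.17, 0.61, 0, 0, 0, 0.4],
  ],
  grip_force=15,
)

```text
time_s: 4.2
tool_pos: [0.6843, 0.095, 0.0458]
tool_rot: [179.9, -0.0, 90.7]
force: [-0.9, -0.6, 4.0]
grip_width: 0.048
grasp_force: 15.0
```

```bash
python3 - <<'E'
from h import *
o=env.get_obs();print(o['tool_pos'],o['tool_rot'])
plan((.682,.089,.16,90),(.58,.089,.16,91))
E
```

```text
[0.6843 0.095  0.0458] [179.8985  -0.0303  90.6898]
(0.682, 0.089, 0.16, 90) row [-0.03  -0.011 -0.571  0.001 -0.     0.008] n 2.3 0.1
(0.58, 0.089, 0.16, 91) row [-0.024 -0.521 -0.572  0.001 -0.    -0.004] n 3.1 0.0
```

Request:
apply_moves(
  moves=[
    [0, 0, -0.15, 0, 0, 0, 0.4],
    [0, 0, -0.35, 0, 0, 0, 0.4],
    [0, 0, -0.55, 0, 0, 0, 0.4],
    [0, 0, -0.6, 0, 0, 0, 0.4],
  ],
)

```text
time_s: 4.6
tool_pos: [0.6864, 0.0948, 0.1705]
tool_rot: [179.5, -0.1, 90.7]
force: [-0.3, 0.2, -0.1]
grip_width: 0.0482
grasp_force: 15.0
```

```bash
python3 - <<'E'
from h import *
o=env.get_obs();print(o['tool_pos'],o['tool_rot'],o['force'],o['grip_width'])
c,im=snap('wrist','w2');c2,im2=snap('scene','s2')
cr=cv2.resize(im2[120:330,200:420],(400,382),interpolation=cv2.INTER_CUBIC)
w=cv2.resize(im,(400,300));out=np.full((382,800,3),0,np.uint8);out[:,400:]=cr;out[:300,:400]=w
cv2.imwrite('pics/c2.png',out[:,:,::-1])
E
```

```text
[0.6864 0.0948 0.1705] [179.5097  -0.0949  90.6679] [-0.3003  0.2257 -0.1404] 0.04818876064440764
```

View pics/c2.png

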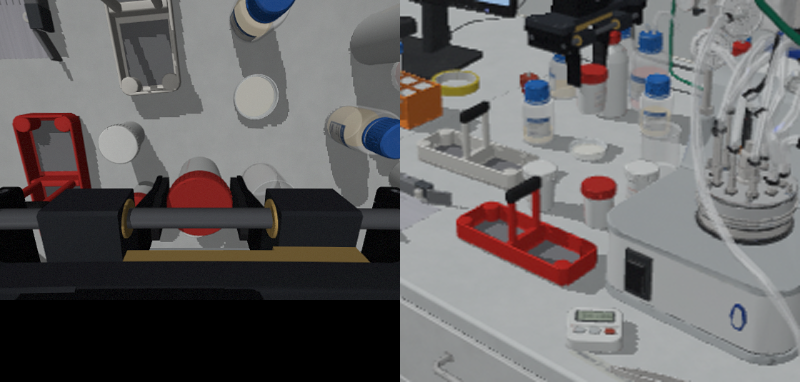

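The cup hangs upright in the gripper. The commanded pose matches what was asked, and measured poses lag it only while moving. From here I'll track the commanded pose.

```bash
cat >> h.py <<'E'
import json
def load(): 
    d=json.load(open('cmd.json'));return np.array(d['p']),rot(d['r'])
def save(p,M): json.dump({'p':list(p),'r':np.array(M).ravel().tolist()},open('cmd.json','w'))
def ran(row):
    p,M=load();r=np.array(row[:6],float);save(p+M@(r[:3]*.2),M@R.from_rotvec(r[3:]*1.5).as_matrix())
def plan(*tgts):
    p,M=load();o=env.get_obs();print('cmd',p,R.from_matrix(M).as_euler('xyz',degrees=True),'meas',o['tool_pos'],o['tool_rot'],'t',o['time_s'],'F',o['force'])
    for t in tgts:
        d=M.T@(np.array(t[:3])-p);v=R.from_matrix(M.T@rot([180,0,t[3]])).as_rotvec()
        print(t,np.round(np.r_[d/.2,v/1.5],3),'n',round(np.linalg.norm(d)/.05,1),round(np.degrees(np.linalg.norm(v))/8.59,1))
E
python3 - <<'E'
from h import *
p=np.array([.2099,.6152,.2226]);save(p,rot([180,0,161.16]))
for r in [[-.97,-.75,-.34,0,0,.42],[-1,-.05,-.28,0,0,.4],[-.72,.98,.9,0,0,0],[-.025,.17,.61,0,0,0],[0,0,-.6,0,0,0]]: ran(r)
plan((.49,.0915,.165,91.2),(.478,.0915,.1646,91.2),(.478,.0915,.053,91.2))
c=viewer.get_calibration('wrist');z=env.get_obs()['tool_pos'][2]
print(hit(c,(280,283),z+.019))
E
```

```text
cmd [0.6835 0.0949 0.1646] [-180.        0.       90.6862] meas [0.6849 0.0949 0.1671] [179.7487  -0.0621  90.6768] t 4.7 F [-0.1807 -0.4109 -0.7848]
(0.49, 0.0915, 0.165, 91.2) [-0.005 -0.968 -0.002 -0.    -0.    -0.006] n 3.9 0.1
(0.478, 0.0915, 0.1646, 91.2) [-0.005 -1.028 -0.    -0.    -0.    -0.006] n 4.1 0.1
(0.478, 0.0915, 0.053, 91.2) [-0.005 -1.028  0.558 -0.    -0.    -0.006] n 4.7 0.1
[0.6856 0.0933 0.1861]
```

Request:
apply_moves(
  moves=[
    [-0.01, -0.2, 0, 0, 0, -0.006, 0.4],
    [-0.01, -0.4, 0, 0, 0, -0.006, 0.4],
    [-0.01, -0.6, 0, 0, 0, -0.006, 0.4],
    [-0.01, -0.8, 0, 0, 0, -0.006, 0.4],
    [-0.015, -0.95, 0, 0, 0, -0.006, 0.4],
    [-0.015, -1, 0, 0, 0, -0.006, 0.4],
    [-0.015, -1, 0.05, 0, 0, -0.006, 0.4],
    [-0.015, -1, 0.1, 0, 0, -0.006, 0.4],
  ],
)

```text
time_s: 5.5
tool_pos: [0.4844, 0.0896, 0.1435]
tool_rot: [180.0, 0.0, 91.2]
force: [0.4, 0.9, -0.4]
grip_width: 0.0476
grasp_force: 15.0
```

```bash
python3 - <<'E'
from h import *
ran([-0.015, -1, 0.1, 0, 0, -0.006])
c=viewer.get_calibration('wrist');viewer.read_camera('wrist');plan((.478,.089,.0525,91.2),(.478,.089,.145,91.2))
for d in masks_of('wrist','red_carrier'):
    if d['conf']>.4:
        r=cv2.minAreaRect(cv2.findNonZero(d['pixels'].astype(np.uint8)));print(d['conf'],[hit(c,p,.03)[:2] for p in cv2.boxPoints(r)])
E
```

```text
cmd [0.4836 0.0895 0.1446] [180.       0.      91.2019] meas [0.4833 0.0891 0.1416] [-179.8493    0.1039   91.1874] t 5.55 F [-0.2323 -0.0894 -1.6221]
(0.478, 0.089, 0.0525, 91.2) [-0.002 -0.028  0.46  -0.    -0.     0.   ] n 1.8 0.0
(0.478, 0.089, 0.145, 91.2) [-0.002 -0.028 -0.002 -0.    -0.     0.   ] n 0.1 0.0
0.71 [array([0.4383, 0.1341]), array([0.5142, 0.1358]), array([ 0.5253, -0.0677]), array([ 0.4331, -0.0697])]
```

Carrier edges agree (x 0.438–0.514, front end y ≈ 0.134). Lowering and releasing.

Request:
apply_moves(
  moves=[
    [0, -0.03, 0.12, 0, 0, 0, 0.4],
    [0, -0.03, 0.25, 0, 0, 0, 0.4],
    [0, -0.03, 0.35, 0, 0, 0, 0.4],
    [0, -0.03, 0.41, 0, 0, 0, 0.4],
    [0, -0.03, 0.445, 0, 0, 0, 0.4],
    [0, -0.03, 0.46, 0, 0, 0, 0.4],
    [0, -0.03, 0.46, 0, 0, 0, 0.4],
    [0, -0.03, 0.46, 0, 0, 0, 0.78],
    [0, -0.03, 0.46, 0, 0, 0, 0.78],
    [0, -0.03, 0.46, 0, 0, 0, 0.78],
    [0, -0.03, 0.3, 0, 0, 0, 0.78],
    [0, -0.03, 0.1, 0, 0, 0, 0.78],
    [0, -0.03, -0.1, 0, 0, 0, 0.78],
  ],
)

```text
time_s: 6.9
tool_pos: [0.4773, 0.0892, 0.1656]
tool_rot: [-180.0, 0.0, 91.2]
force: [1.0, 0.5, 0.0]
grip_width: 0.0673
grasp_force: 0.0
```

```bash
python3 - <<'E'
from h import *
ran([0, -0.03, -0.1, 0, 0, 0]);plan((.586,.101,.14,91.2),(.586,.101,.038,91.2))
c=viewer.get_calibration('wrist');viewer.read_camera('wrist')
for n in ['red_cup_a','white_cup_a']:
    for d in boxes_of('wrist',n):
        if d['conf']>.3: print(n,round(d['conf'],2),np.round(d['location']),hit(c,d['location'],.064)[:2])
E
```

```text
cmd [0.4776 0.0894 0.1646] [180.       0.      91.2019] meas [0.4773 0.0892 0.1656] [-179.9675    0.0221   91.1967] t 6.9 F [0.9698 0.4956 0.0196]
(0.586, 0.101, 0.14, 91.2) [ 0.047  0.543  0.123 -0.    -0.     0.   ] n 2.2 0.0
(0.586, 0.101, 0.038, 91.2) [ 0.047  0.543  0.633 -0.    -0.     0.   ] n 3.3 0.0
red_cup_a 0.79 [280. 219.] [0.4787 0.0816]
red_cup_a 0.66 [388. 270.] [0.5803 0.034 ]
white_cup_a 0.56 [396. 198.] [0.5783 0.1035]
```

Request:
apply_moves(
  moves=[
    [0.047, 0.25, 0, 0, 0, 0, 0.85],
    [0.047, 0.45, 0.05, 0, 0, 0, 0.85],
    [0.047, 0.533, 0.15, 0, 0, 0, 0.85],
    [0.047, 0.533, 0.3, 0, 0, 0, 0.85],
    [0.047, 0.533, 0.48, 0, 0, 0, 0.85],
    [0.047, 0.533, 0.6, 0, 0, 0, 0.85],
    [0.047, 0.533, 0.63, 0, 0, 0, 0.85],
    [0.047, 0.533, 0.63, 0, 0, 0, 0.4],
    [0.047, 0.533, 0.63, 0, 0, 0, 0.4],
    [0.047, 0.533, 0.63, 0, 0, 0, 0.4],
    [0.047, 0.533, 0.63, 0, 0, 0, 0.4],
    [0.047, 0.533, 0.45, 0, 0, 0, 0.4],
    [0.047, 0.533, 0.2, 0, 0, 0, 0.4],
    [0.047, 0.533, 0, 0, 0, 0, 0.4],
  ],
)

```text
time_s: 8.45
tool_pos: [0.5845, 0.1009, 0.1676]
tool_rot: [179.9, -0.0, 91.2]
force: [0.7, 1.4, 0.5]
grip_width: 0.0479
grasp_force: 15.0
```

```bash
python3 - <<'E'
from h import *
ran([0.047, 0.533, 0, 0, 0, 0]);print(env.get_obs()['grip_width'])
a=np.radians(95.9)
for s in(-.054,.054):print(s,np.array([.6135,.260])+s*np.array([np.cos(a),np.sin(a)]))
plan((.619,.2065,.145,95.9),(.619,.2065,.048,95.9),(.608,.3135,.16,95.9))
E
```

```text
0.047909109832095766
-0.054 [0.6191 0.2063]
0.054 [0.6079 0.3137]
cmd [0.584  0.101  0.1646] [180.       0.      91.2019] meas [0.5845 0.1009 0.1676] [179.8689  -0.0419  91.1886] t 8.45 F [0.6584 1.3699 0.455 ]
(0.619, 0.2065, 0.145, 95.9) [ 0.524  0.186  0.098 -0.    -0.    -0.055] n 2.3 0.5
(0.619, 0.2065, 0.048, 95.9) [ 0.524  0.186  0.583 -0.    -0.    -0.055] n 3.2 0.5
(0.608, 0.3135, 0.16, 95.9) [ 1.06   0.142  0.023 -0.    -0.    -0.055] n 4.3 0.5
```

Request:
apply_moves(
  moves=[
    [0.15, 0.06, 0, 0, 0, -0.055, 0.4],
    [0.32, 0.12, 0, 0, 0, -0.055, 0.4],
    [0.46, 0.17, 0, 0, 0, -0.055, 0.4],
    [0.522, 0.185, 0.05, 0, 0, -0.055, 0.4],
    [0.522, 0.185, 0.17, 0, 0, -0.055, 0.4],
    [0.522, 0.185, 0.32, 0, 0, -0.055, 0.4],
    [0.522, 0.185, 0.45, 0, 0, -0.055, 0.4],
    [0.522, 0.185, 0.53, 0, 0, -0.055, 0.4],
    [0.522, 0.185, 0.57, 0, 0, -0.055, 0.4],
    [0.522, 0.185, 0.59, 0, 0, -0.055, 0.4],
    [0.522, 0.185, 0.59, 0, 0, -0.055, 0.4],
    [0.522, 0.185, 0.59, 0, 0, -0.055, 0.78],
    [0.522, 0.185, 0.59, 0, 0, -0.055, 0.78],
    [0.522, 0.185, 0.59, 0, 0, -0.055, 0.78],
    [0.522, 0.185, 0.4, 0, 0, -0.055, 0.78],
    [0.522, 0.185, 0.2, 0, 0, -0.055, 0.78],
    [0.522, 0.185, 0, 0, 0, -0.055, 0.78],
  ],
)

```text
time_s: 10.15
tool_pos: [0.6186, 0.206, 0.1659]
tool_rot: [-180.0, 0.0, 95.9]
force: [1.2, -0.0, 0.4]
grip_width: 0.0676
grasp_force: 0.0
```

```bash
python3 - <<'E'
from h import *
ran([0.522, 0.185, 0, 0, 0, -0.055])
plan((.603,.0045,.16,110),(.603,.0045,.16,70),(.605,.05,.165,110))
E
```

```text
cmd [0.6188 0.2062 0.1646] [180.       0.      95.9288] meas [0.6186 0.206  0.1659] [-179.9848    0.0156   95.9218] t 10.15 F [ 1.2161 -0.0266  0.3918]
(0.603, 0.0045, 0.16, 110) [-0.995 -0.183  0.023 -0.    -0.    -0.164] n 4.0 1.6
(0.603, 0.0045, 0.16, 70) [-0.995 -0.183  0.023 -0.    -0.     0.302] n 4.0 3.0
(0.605, 0.05, 0.165, 110) [-0.77  -0.149 -0.002 -0.    -0.    -0.164] n 3.1 1.6
```

Request:
apply_moves(
  moves=[
    [-0.25, -0.05, 0, 0, 0, -0.1, 0.78],
    [-0.5, -0.1, 0, 0, 0, -0.22, 0.78],
    [-0.75, -0.14, 0, 0, 0, -0.22, 0.78],
    [-0.95, -0.18, 0, 0, 0, -0.22, 0.78],
    [-0.995, -0.183, 0.05, 0, 0, -0.22, 0.78],
    [-0.995, -0.183, 0.1, 0, 0, -0.22, 0.78],
  ],
)

```text
time_s: 10.75
tool_pos: [0.6033, 0.0017, 0.1449]
tool_rot: [179.9, 0.0, 114.6]
force: [0.3, 0.8, -0.4]
grip_width: 0.0682
grasp_force: 0.0
```

```bash
python3 - <<'E'
from h import *
ran([-0.995, -0.183, 0.1, 0, 0, -0.22])
plan((.603,.0045,.038,115))
c=viewer.get_calibration('wrist');viewer.read_camera('wrist')
for n in ['red_cup_a','white_cup_a']:
    for d in boxes_of('wrist',n):
        if d['conf']>.3: print(n,round(d['conf'],2),np.round(d['location']),hit(c,d['location'],.064)[:2])
E
```

```text
cmd [0.6029 0.0045 0.1446] [180.       0.     114.8364] meas [0.6033 0.0017 0.1449] [179.9148   0.0413 114.5628] t 10.75 F [ 0.3021  0.8078 -0.3983]
(0.603, 0.0045, 0.038, 115) [ 0.     0.     0.533 -0.    -0.    -0.002] n 2.1 0.0
red_cup_a 0.83 [280. 213.] [0.6028 0.0064]
red_cup_a 0.73 [159.  49.] [0.4762 0.0799]
white_cup_a 0.89 [404.   9.] [0.6179 0.1713]
white_cup_a 0.56 [347. 246.] [0.6658 0.0037]
```

Request:
apply_moves(
  moves=[
    [0, 0, 0.15, 0, 0, 0, 0.78],
    [0, 0, 0.32, 0, 0, 0, 0.78],
    [0, 0, 0.47, 0, 0, 0, 0.78],
    [0, 0, 0.53, 0, 0, 0, 0.78],
    [0, 0, 0.53, 0, 0, 0, 0.4],
    [0, 0, 0.53, 0, 0, 0, 0.4],
    [0, 0, 0.53, 0, 0, 0, 0.4],
    [0, 0, 0.53, 0, 0, 0, 0.4],
    [0, 0, 0.35, 0, 0, 0, 0.4],
    [0, 0, 0.1, 0, 0, 0, 0.4],
    [0, 0, -0.1, 0, 0, 0, 0.4],
    [0, 0, -0.1, 0, 0, 0, 0.4],
  ],
)

```text
time_s: 12.1
tool_pos: [0.6074, 0.0041, 0.1724]
tool_rot: [179.3, 0.2, 114.8]
force: [1.7, 0.2, -0.3]
grip_width: 0.048
grasp_force: 15.0
```

```bash
python3 - <<'E'
from h import *
ran([0, 0, -0.1, 0, 0, 0]);print(env.get_obs()['grip_width'])
plan((.4795,-.0215,.16,91.2),(.4795,-.0225,.0465,91.2))
E
```

```text
0.04798500721215838
cmd [0.6029 0.0045 0.1646] [180.       0.     114.8364] meas [0.6074 0.0041 0.1724] [179.2611   0.2058 114.8052] t 12.1 F [ 1.6604  0.2174 -0.2668]
(0.4795, -0.0215, 0.16, 91.2) [ 0.141 -0.615  0.023 -0.    -0.     0.275] n 2.5 2.8
(0.4795, -0.0225, 0.0465, 91.2) [ 0.137 -0.617  0.59  -0.    -0.     0.275] n 3.5 2.8
```

Request:
apply_moves(
  moves=[
    [0.05, -0.2, 0, 0, 0, 0.09, 0.4],
    [0.09, -0.4, 0, 0, 0, 0.18, 0.4],
    [0.137, -0.58, 0, 0, 0, 0.275, 0.4],
    [0.137, -0.617, 0.05, 0, 0, 0.275, 0.4],
    [0.137, -0.617, 0.17, 0, 0, 0.275, 0.4],
    [0.137, -0.617, 0.32, 0, 0, 0.275, 0.4],
    [0.137, -0.617, 0.45, 0, 0, 0.275, 0.4],
    [0.137, -0.617, 0.53, 0, 0, 0.275, 0.4],
    [0.137, -0.617, 0.57, 0, 0, 0.275, 0.4],
    [0.137, -0.617, 0.59, 0, 0, 0.275, 0.4],
    [0.137, -0.617, 0.59, 0, 0, 0.275, 0.4],
    [0.137, -0.617, 0.59, 0, 0, 0.275, 0.78],
    [0.137, -0.617, 0.59, 0, 0, 0.275, 0.78],
    [0.137, -0.617, 0.59, 0, 0, 0.275, 0.78],
    [0.137, -0.617, 0.4, 0, 0, 0.275, 0.78],
    [0.137, -0.617, 0.2, 0, 0, 0.275, 0.78],
    [0.137, -0.617, 0, 0, 0, 0.275, 0.78],
  ],
)

```text
time_s: 13.8
tool_pos: [0.4793, -0.0226, 0.1658]
tool_rot: [-180.0, 0.0, 91.2]
force: [0.6, 0.6, -0.2]
grip_width: 0.0678
grasp_force: 0.0
```

```bash
python3 - <<'E'
from h import *
ran([0.137, -0.617, 0, 0, 0, 0.275]);plan((.678,-.010,.145,90),(.678,-.010,.038,90))
viewer.read_camera('top');c=viewer.get_calibration('top')
for n in ['red_cup_a','white_cup_a']:
    for d in boxes_of('top',n):
        if d['conf']>.3: print(n,round(d['conf'],2),np.round(d['location']),hit(c,d['location'],.064)[:2])
E
```

```text
cmd [ 0.4794 -0.0225  0.1646] [180.       0.      91.2019] meas [ 0.4793 -0.0226  0.1658] [-179.9903    0.0092   91.2067] t 13.8 F [ 0.5878  0.5789 -0.1574]
(0.678, -0.01, 0.145, 90) [ 0.042  0.994  0.098 -0.    -0.     0.014] n 4.0 0.1
(0.678, -0.01, 0.038, 90) [ 0.042  0.994  0.633 -0.    -0.     0.014] n 4.7 0.1
red_cup_a 0.84 [294. 263.] [0.4745 0.0879]
red_cup_a 0.7 [332. 263.] [ 0.476  -0.0053]
red_cup_a 0.6 [228. 151.] [0.7442 0.257 ]
white_cup_a 0.81 [246. 204.] [0.6168 0.2092]
white_cup_a 0.75 [308. 262.] [0.4784 0.0549]
white_cup_a 0.64 [335. 179.] [ 0.6829 -0.0073]
```

Request:
apply_moves(
  moves=[
    [0.045, 0.25, 0, 0, 0, 0.014, 0.85],
    [0.045, 0.5, 0, 0, 0, 0.014, 0.85],
    [0.045, 0.75, 0, 0, 0, 0.014, 0.85],
    [0.045, 0.95, 0, 0, 0, 0.014, 0.85],
    [0.045, 1, 0.1, 0, 0, 0.014, 0.85],
    [0.045, 1, 0.25, 0, 0, 0.014, 0.85],
    [0.045, 1, 0.45, 0, 0, 0.014, 0.85],
    [0.045, 1, 0.6, 0, 0, 0.014, 0.85],
    [0.045, 1, 0.63, 0, 0, 0.014, 0.85],
    [0.045, 1, 0.63, 0, 0, 0.014, 0.4],
    [0.045, 1, 0.63, 0, 0, 0.014, 0.4],
    [0.045, 1, 0.63, 0, 0, 0.014, 0.4],
    [0.045, 1, 0.63, 0, 0, 0.014, 0.4],
    [0.045, 1, 0.63, 0, 0, 0.014, 0.4],
    [0.045, 1, 0.4, 0, 0, 0.014, 0.4],
    [0.045, 1, 0.15, 0, 0, 0.014, 0.4],
    [0.045, 1, -0.05, 0, 0, 0.014, 0.4],
    [0.045, 1, -0.05, 0, 0, 0.014, 0.4],
  ],
)

```text
time_s: 15.75
tool_pos: [0.6831, -0.01, 0.1826]
tool_rot: [179.3, -0.1, 90.0]
force: [0.7, 0.3, -0.5]
grip_width: 0.0484
grasp_force: 15.0
```

```bash
python3 - <<'E'
from h import *
ran([0.045, 1, -0.05, 0, 0, 0.014]);print(env.get_obs()['grip_width'])
plan((.640,.155,.1746,94))
c=viewer.get_calibration('wrist');print(R.from_euler('z',0).as_matrix()[0,0])
E
```

```text
0.048359221506282496
cmd [ 0.6792 -0.0093  0.1746] [180.       0.      89.9986] meas [ 0.6831 -0.01    0.1826] [179.2827  -0.0513  89.9897] t 15.75 F [ 0.6779  0.3032 -0.5117]
(0.64, 0.155, 0.1746, 94) [ 0.822 -0.196 -0.    -0.    -0.    -0.047] n 3.4 0.5
1.0
```

Request:
apply_moves(
  moves=[
    [0.2, -0.05, 0, 0, 0, -0.015, 0.4],
    [0.42, -0.1, 0, 0, 0, -0.03, 0.4],
    [0.65, -0.16, 0, 0, 0, -0.04, 0.4],
    [0.85, -0.22, 0, 0, 0, -0.05, 0.4],
    [1, -0.28, 0, 0, 0, -0.06, 0.4],
  ],
)

```text
time_s: 16.25
tool_pos: [0.6216, 0.1946, 0.1738]
tool_rot: [-179.9, -0.1, 95.4]
force: [-0.2, 0.2, -1.0]
grip_width: 0.0483
grasp_force: 15.0
```

```bash
python3 - <<'E'
from h import *
ran([1, -0.28, 0, 0, 0, -0.06])
plan((.6075,.3137,.1746,95.9),(.6075,.3137,.0465,95.9))
E
```

```text
cmd [0.6232 0.1907 0.1746] [180.       0.      95.1553] meas [0.6216 0.1946 0.1738] [-179.932    -0.0755   95.383 ] t 16.25 F [-0.1972  0.1509 -0.9658]
(0.6075, 0.3137, 0.1746, 95.9) [ 0.62  -0.023 -0.    -0.    -0.    -0.009] n 2.5 0.1
(0.6075, 0.3137, 0.0465, 95.9) [ 0.62  -0.023  0.64  -0.    -0.    -0.009] n 3.6 0.1
```

Request:
apply_moves(
  moves=[
    [0.2, -0.005, 0, 0, 0, -0.009, 0.4],
    [0.42, -0.015, 0, 0, 0, -0.009, 0.4],
    [0.58, -0.023, 0, 0, 0, -0.009, 0.4],
    [0.62, -0.023, 0.05, 0, 0, -0.009, 0.4],
    [0.62, -0.023, 0.2, 0, 0, -0.009, 0.4],
    [0.62, -0.023, 0.36, 0, 0, -0.009, 0.4],
    [0.62, -0.023, 0.5, 0, 0, -0.009, 0.4],
    [0.62, -0.023, 0.58, 0, 0, -0.009, 0.4],
    [0.62, -0.023, 0.62, 0, 0, -0.009, 0.4],
    [0.62, -0.023, 0.64, 0, 0, -0.009, 0.4],
    [0.62, -0.023, 0.64, 0, 0, -0.009, 0.4],
    [0.62, -0.023, 0.64, 0, 0, -0.009, 0.78],
    [0.62, -0.023, 0.64, 0, 0, -0.009, 0.78],
    [0.62, -0.023, 0.64, 0, 0, -0.009, 0.78],
    [0.62, -0.023, 0.45, 0, 0, -0.009, 0.78],
    [0.62, -0.023, 0.2, 0, 0, -0.009, 0.78],
    [0.62, -0.023, 0, 0, 0, -0.009, 0.78],
    [0.62, -0.023, -0.12, 0, 0, -0.009, 0.78],
  ],
)

```text
time_s: 18.05
tool_pos: [0.6091, 0.3143, 0.2033]
tool_rot: [179.7, -0.1, 95.9]
force: [1.0, 0.4, -0.4]
grip_width: 0.0675
grasp_force: 0.0
```

```bash
python3 - <<'E'
from h import *
ran([0.62, -0.023, -0.12, 0, 0, -0.009])
plan((.54,.16,.2,140),(.479,.033,.14,181.2))
E
```

```text
cmd [0.6075 0.3138 0.1986] [180.       0.      95.9288] meas [0.6091 0.3143 0.2033] [179.6887  -0.1441  95.9212] t 18.05 F [ 0.9634  0.3997 -0.4362]
(0.54, 0.16, 0.2, 140) [-0.73  -0.415 -0.007 -0.    -0.    -0.513] n 3.4 5.1
(0.479, 0.033, 0.14, 181.2) [-1.33  -0.784  0.293  0.     0.    -0.992] n 6.3 9.9
```

Go partway with most of the turn, then check everything in the top view.

Request:
apply_moves(
  moves=[
    [-0.2, -0.1, 0, 0, 0, -0.1, 0.5],
    [-0.45, -0.25, 0, 0, 0, -0.2, 0.4],
    [-0.7, -0.42, 0, 0, 0, -0.3, 0.4],
    [-0.9, -0.55, 0, 0, 0, -0.4, 0.4],
    [-0.95, -0.6, 0, 0, 0, -0.5, 0.4],
    [-0.95, -0.6, 0, 0, 0, -0.6, 0.4],
    [-0.95, -0.6, 0, 0, 0, -0.7, 0.4],
    [-0.95, -0.6, 0, 0, 0, -0.8, 0.4],
    [-0.95, -0.6, 0, 0, 0, -0.9, 0.4],
    [-0.95, -0.6, 0, 0, 0, -0.99, 0.4],
    [-0.95, -0.6, 0, 0, 0, -0.99, 0.4],
  ],
)

```text
time_s: 19.15
tool_pos: [0.5079, 0.1123, 0.1989]
tool_rot: [180.0, 0.0, -179.0]
force: [-0.0, -0.9, -0.6]
grip_width: 0.0351
grasp_force: 0.0
```

```bash
python3 - <<'E'
from h import *
ran([-0.95, -0.6, 0, 0, 0, -0.99])
plan((.479,.033,.15,181.2),(.479,.033,.079,181.2));print(env.get_obs()['qpos'])
c,a=snap('top','t3');cs,b=snap('scene','s3')
A=cv2.resize(a[165:300,180:370],(400,284),interpolation=cv2.INTER_CUBIC);B=cv2.resize(b[140:300,120:345],(400,284),interpolation=cv2.INTER_CUBIC)
cv2.imwrite('pics/c3.png',np.hstack([A,B])[:,:,::-1])
E
```

```text
cmd [0.5078 0.1124 0.1986] [ 180.       0.    -178.987] meas [0.5079 0.1123 0.1989] [ 179.9779    0.0401 -178.9802] t 19.15 F [-0.0245 -0.8634 -0.6386]
(0.479, 0.033, 0.15, 181.2) [ 0.151 -0.394  0.243 -0.     0.    -0.002] n 1.9 0.0
(0.479, 0.033, 0.079, 181.2) [ 0.151 -0.394  0.598 -0.     0.    -0.002] n 2.9 0.0
[-38.7783   2.9946  24.3357 104.1921  -1.3024  73.039   76.927 ]
```

View pics/c3.png

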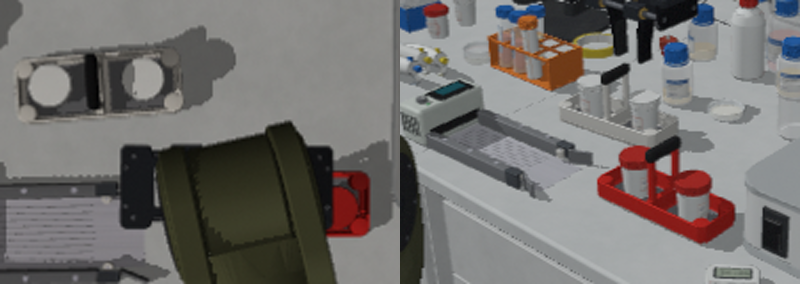

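Both carriers hold two upright cups each. Next I'll grip the red carrier's bar, with the fingers closing along the carrier's length.

Request:
apply_moves(
  moves=[
    [0.1, -0.25, 0, 0, 0, 0, 0.35],
    [0.15, -0.394, 0.05, 0, 0, 0, 0.35],
    [0.15, -0.394, 0.15, 0, 0, 0, 0.35],
    [0.15, -0.394, 0.3, 0, 0, 0, 0.35],
    [0.15, -0.394, 0.4, 0, 0, 0, 0.35],
    [0.15, -0.394, 0.5, 0, 0, 0, 0.35],
    [0.15, -0.394, 0.57, 0, 0, 0, 0.35],
    [0.15, -0.394, 0.59, 0, 0, 0, 0.35],
    [0.15, -0.394, 0.59, 0, 0, 0, 0.25],
    [0.15, -0.394, 0.59, 0, 0, 0, 0.2],
    [0.15, -0.394, 0.59, 0, 0, 0, 0.15],
    [0.15, -0.394, 0.59, 0, 0, 0, 0.1],
    [0.15, -0.394, 0.59, 0, 0, 0, 0.05],
    [0.15, -0.394, 0.59, 0, 0, 0, 0.05],
  ],
  grip_force=25,
)

```text
time_s: 20.65
tool_pos: [0.48, 0.0326, 0.0815]
tool_rot: [-180.0, 0.1, -179.0]
force: [-0.2, -2.7, 5.9]
grip_width: 0.0137
grasp_force: 25.0
```

```bash
python3 - <<'E'
from h import *
ran([0.15, -0.394, 0.59, 0, 0, 0]);o=env.get_obs();print(o['grip_width'],o['grasp_force'],o['wrist_torque'])
z=load()[0][2]
ax=lambda s:(.4339-.0401*s,.3441+.9992*s,z,182.3)
plan(ax(-.246),ax(-.20),ax(-.1),ax(0),ax(.004))
E
```

```text
0.013727644612543846 24.999794480390847 [-0.5914  0.0713  0.0301]
cmd [0.4791 0.0331 0.0806] [ 180.       0.    -178.987] meas [0.48   0.0326 0.0815] [-179.9896    0.0913 -179.0073] t 20.65 F [-0.2086 -2.6759  5.8592]
(0.4437646, 0.09829680000000002, np.float64(0.08059999999999996), 182.3) [ 0.171  0.329  0.    -0.     0.    -0.015] n 1.5 0.1
(0.44192, 0.14426, np.float64(0.08059999999999996), 182.3) [ 0.176  0.559  0.    -0.     0.    -0.015] n 2.3 0.1
(0.43791, 0.24418, np.float64(0.08059999999999996), 182.3) [ 0.188  1.059  0.    -0.     0.    -0.015] n 4.3 0.1
(0.4339, 0.3441, np.float64(0.08059999999999996), 182.3) [ 0.199  1.559  0.    -0.     0.    -0.015] n 6.3 0.1
(0.4337396, 0.34809680000000004, np.float64(0.08059999999999996), 182.3) [ 0.199  1.579  0.    -0.     0.    -0.015] n 6.4 0.1
```

Request:
apply_moves(
  moves=[
    [0.004, 0.008, 0, 0, 0, 0, 0.05],
    [0.016, 0.03, 0, 0, 0, -0.001, 0.05],
    [0.032, 0.06, 0, 0, 0, -0.003, 0.05],
    [0.05, 0.095, 0, 0, 0, -0.005, 0.05],
    [0.068, 0.13, 0, 0, 0, -0.007, 0.05],
    [0.086, 0.165, 0, 0, 0, -0.009, 0.05],
    [0.104, 0.2, 0, 0, 0, -0.011, 0.05],
    [0.122, 0.235, 0, 0, 0, -0.013, 0.05],
    [0.14, 0.27, 0, 0, 0, -0.014, 0.05],
    [0.155, 0.3, 0, 0, 0, -0.015, 0.05],
    [0.165, 0.32, 0, 0, 0, -0.015, 0.05],
    [0.171, 0.329, 0, 0, 0, -0.015, 0.05],
    [0.171, 0.329, 0, 0, 0, -0.015, 0.05],
  ],
)

```text
time_s: 21.95
tool_pos: [0.4447, 0.0991, 0.0815]
tool_rot: [179.9, 0.1, -177.7]
force: [1.3, -2.1, 6.2]
grip_width: 0.0139
grasp_force: 25.0
```

```bash
python3 - <<'E'
from h import *
ran([0.171, 0.329, 0, 0, 0, -0.015]);o=env.get_obs();print(o['wrist_torque'])
z=load()[0][2]
ax=lambda s:(.4339-.0401*s,.3441+.9992*s,z,182.3)
plan(ax(-.2),ax(-.1),ax(0),ax(.004))
c,a=snap('top','t4');cs,b=snap('scene','s4')
A=cv2.resize(a[220:310,120:340],(780,319),interpolation=cv2.INTER_CUBIC);B=cv2.resize(b[150:290,100:350],(500,280),interpolation=cv2.INTER_CUBIC)
o=np.zeros((600,780,3),np.uint8);o[:319]=A;o[320:600,:500]=B;cv2.imwrite('pics/c4.png',o[:,:,::-1])
E
```

```text
[-0.4171 -0.2218  0.0586]
cmd [0.4438 0.0983 0.0806] [-180.        0.     -177.6979] meas [0.4447 0.0991 0.0815] [ 179.9485    0.1393 -177.6554] t 21.95 F [ 1.2798 -2.0673  6.1843]
(0.44192, 0.14426, np.float64(0.08059999999999996), 182.3) [ 0.    0.23  0.   -0.    0.    0.  ] n 0.9 0.0
(0.43791, 0.24418, np.float64(0.08059999999999996), 182.3) [ 0.    0.73  0.   -0.    0.    0.  ] n 2.9 0.0
(0.4339, 0.3441, np.float64(0.08059999999999996), 182.3) [ 0.    1.23  0.   -0.    0.    0.  ] n 4.9 0.0
(0.4337396, 0.34809680000000004, np.float64(0.08059999999999996), 182.3) [ 0.    1.25  0.   -0.    0.    0.  ] n 5.0 0.0
```

View pics/c4.png

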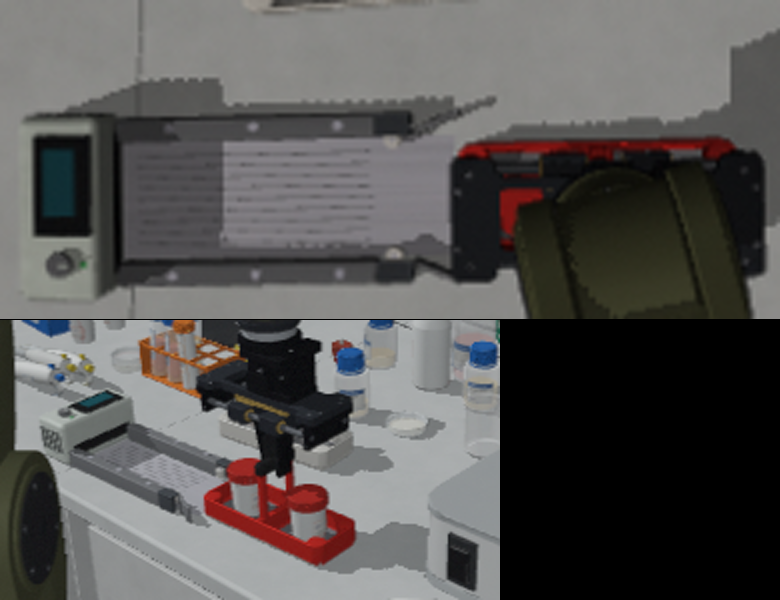

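The carrier stands at the mouth, lined up with the lane (top edge at row ~145, rail's inner edge at ~138), and both cups are upright. Entering slowly and watching the lateral force.

Request:
apply_moves(
  moves=[
    [0, 0.008, 0, 0, 0, 0, 0.05],
    [0, 0.03, 0, 0, 0, 0, 0.05],
    [0, 0.06, 0, 0, 0, 0, 0.05],
    [0, 0.09, 0, 0, 0, 0, 0.05],
    [0, 0.12, 0, 0, 0, 0, 0.05],
    [0, 0.15, 0, 0, 0, 0, 0.05],
    [0, 0.18, 0, 0, 0, 0, 0.05],
    [0, 0.21, 0, 0, 0, 0, 0.05],
    [0, 0.23, 0, 0, 0, 0, 0.05],
    [0, 0.24, 0, 0, 0, 0, 0.05],
  ],
)

```text
time_s: 23.05
tool_pos: [0.4426, 0.1448, 0.0814]
tool_rot: [-179.8, 0.1, -177.7]
force: [0.5, -11.1, 10.6]
grip_width: 0.0139
grasp_force: 25.0
```

Request:
apply_moves(
  moves=[
    [0, 0.01, 0, 0, 0, 0, 0.05],
    [0, 0.025, 0, 0, 0, 0, 0.05],
    [0, 0.045, 0, 0, 0, 0, 0.05],
    [0, 0.065, 0, 0, 0, 0, 0.05],
    [0, 0.085, 0, 0, 0, 0, 0.05],
    [0, 0.105, 0, 0, 0, 0, 0.05],
    [0, 0.125, 0, 0, 0, 0, 0.05],
    [0, 0.14, 0, 0, 0, 0, 0.05],
    [0, 0.15, 0, 0, 0, 0, 0.05],
  ],
)

```text
time_s: 23.95
tool_pos: [0.4417, 0.1737, 0.0815]
tool_rot: [-179.8, 0.1, -177.8]
force: [0.5, -10.6, 10.1]
grip_width: 0.0137
grasp_force: 25.0
```

```bash
python3 - <<'E'
from h import *
ran([0,.24,0,0,0,0]);ran([0,.15,0,0,0,0]);o=env.get_obs();print(o['wrist_torque'],o['grip_width'])
z=load()[0][2]
ax=lambda s:(.4339-.0401*s,.3441+.9992*s,z,182.3)
plan(ax(-.1),ax(0),ax(.004))
E
```

```text
[-2.0566 -0.1669 -0.0493] 0.013719142138032945
cmd [0.4407 0.1762 0.0806] [-180.        0.     -177.6979] meas [0.4417 0.1737 0.0815] [-179.817     0.0561 -177.7747] t 23.95 F [  0.48   -10.6177  10.068 ]
(0.43791, 0.24418, np.float64(0.08059999999999996), 182.3) [ 0.    0.34  0.   -0.    0.    0.  ] n 1.4 0.0
(0.4339, 0.3441, np.float64(0.08059999999999996), 182.3) [ 0.    0.84  0.   -0.    0.    0.  ] n 3.4 0.0
(0.4337396, 0.34809680000000004, np.float64(0.08059999999999996), 182.3) [ 0.    0.86  0.   -0.    0.    0.  ] n 3.4 0.0
```

Request:
apply_moves(
  moves=[
    [0, 0.015, 0, 0, 0, 0, 0.05],
    [0, 0.045, 0, 0, 0, 0, 0.05],
    [0, 0.085, 0, 0, 0, 0, 0.05],
    [0, 0.125, 0, 0, 0, 0, 0.05],
    [0, 0.165, 0, 0, 0, 0, 0.05],
    [0, 0.205, 0, 0, 0, 0, 0.05],
    [0, 0.245, 0, 0, 0, 0, 0.05],
    [0, 0.285, 0, 0, 0, 0, 0.05],
    [0, 0.325, 0, 0, 0, 0, 0.05],
    [0, 0.365, 0, 0, 0, 0, 0.05],
    [0, 0.4, 0, 0, 0, 0, 0.05],
    [0, 0.43, 0, 0, 0, 0, 0.05],
    [0, 0.45, 0, 0, 0, 0, 0.05],
    [0, 0.46, 0, 0, 0, 0, 0.05],
  ],
)

```text
time_s: 25.35
tool_pos: [0.438, 0.2655, 0.0815]
tool_rot: [-179.8, 0.0, -177.8]
force: [0.2, -9.9, 11.0]
grip_width: 0.014
grasp_force: 25.0
```

Request:
apply_moves(
  moves=[
    [0, 0.015, 0, 0, 0, 0, 0.05],
    [0, 0.04, 0, 0, 0, 0, 0.05],
    [0, 0.07, 0, 0, 0, 0, 0.05],
    [0, 0.1, 0, 0, 0, 0, 0.05],
    [0, 0.13, 0, 0, 0, 0, 0.05],
    [0, 0.16, 0, 0, 0, 0, 0.05],
    [0, 0.19, 0, 0, 0, 0, 0.05],
    [0, 0.21, 0, 0, 0, 0, 0.05],
    [0, 0.225, 0, 0, 0, 0, 0.05],
    [0, 0.23, 0, 0, 0, 0, 0.05],
  ],
)

```text
time_s: 26.35
tool_pos: [0.4362, 0.3113, 0.0814]
tool_rot: [-179.8, 0.0, -177.8]
force: [1.1, -9.9, 11.1]
grip_width: 0.0139
grasp_force: 25.0
```

```bash
python3 - <<'E'
from h import *
ran([0,.46,0,0,0,0]);ran([0,.23,0,0,0,0]);o=env.get_obs();print(o['wrist_torque'],o['grip_width'])
z=load()[0][2]
ax=lambda s:(.4339-.0401*s,.3441+.9992*s,z,182.3)
plan(ax(-.01),ax(0),ax(.004))
E
```

```text
[-2.0063 -0.0958  0.0476] 0.013859301369091581
cmd [0.4351 0.3141 0.0806] [-180.        0.     -177.6979] meas [0.4362 0.3113 0.0814] [-179.7826    0.02   -177.7904] t 26.35 F [ 1.0608 -9.8869 11.069 ]
(0.434301, 0.334108, np.float64(0.08059999999999998), 182.3) [ 0.   0.1  0.  -0.   0.   0. ] n 0.4 0.0
(0.4339, 0.3441, np.float64(0.08059999999999998), 182.3) [ 0.    0.15  0.   -0.    0.    0.  ] n 0.6 0.0
(0.4337396, 0.34809680000000004, np.float64(0.08059999999999998), 182.3) [ 0.    0.17  0.   -0.    0.    0.  ] n 0.7 0.0
```

Request:
apply_moves(
  moves=[
    [0, 0.01, 0, 0, 0, 0, 0.05],
    [0, 0.025, 0, 0, 0, 0, 0.05],
    [0, 0.04, 0, 0, 0, 0, 0.05],
    [0, 0.055, 0, 0, 0, 0, 0.05],
    [0, 0.07, 0, 0, 0, 0, 0.05],
    [0, 0.085, 0, 0, 0, 0, 0.05],
    [0, 0.1, 0, 0, 0, 0, 0.05],
    [0, 0.11, 0, 0, 0, 0, 0.05],
    [0, 0.12, 0, 0, 0, 0, 0.05],
    [0, 0.13, 0, 0, 0, 0, 0.05],
    [0, 0.14, 0, 0, 0, 0, 0.05],
    [0, 0.15, 0, 0, 0, 0, 0.05],
  ],
)

```text
time_s: 27.55
tool_pos: [0.4346, 0.3432, 0.0815]
tool_rot: [-180.0, 0.0, -177.8]
force: [0.1, -3.9, 8.7]
grip_width: 0.0136
grasp_force: 25.0
```

Request:
apply_moves(
  moves=[
    [0, 0.005, 0, 0, 0, 0, 0.05],
    [0, 0.01, 0, 0, 0, 0, 0.05],
    [0, 0.015, 0, 0, 0, 0, 0.05],
    [0, 0.02, 0, 0, 0, 0, 0.05],
  ],
)

```text
time_s: 27.95
tool_pos: [0.4347, 0.3437, 0.0815]
tool_rot: [-179.6, -0.0, -177.8]
force: [-0.9, -13.8, 14.7]
grip_width: 0.0141
grasp_force: 25.1
```

Force fell as the rollers sprang in behind, then rose sharply with only 0.5 mm of travel, so the carrier is against the stop. A short firm push, relax, then look before letting go.

Request:
apply_moves(
  moves=[
    [0, 0.01, 0, 0, 0, 0, 0.05],
    [0, 0.015, 0, 0, 0, 0, 0.05],
    [0, 0.01, 0, 0, 0, 0, 0.05],
    [0, -0.005, 0, 0, 0, 0, 0.05],
    [0, -0.015, 0, 0, 0, 0, 0.05],
    [0, -0.015, 0, 0, 0, 0, 0.05],
  ],
)

```text
time_s: 28.55
tool_pos: [0.4348, 0.3438, 0.0815]
tool_rot: [-179.9, 0.1, -177.7]
force: [2.3, -5.5, 7.6]
grip_width: 0.0137
grasp_force: 25.0
```

Request:
apply_moves(
  moves=[
    [0, 0, 0, 0, 0, 0, 0.1],
    [0, 0, 0, 0, 0, 0, 0.2],
    [0, 0, 0, 0, 0, 0, 0.3],
    [0, 0, 0, 0, 0, 0, 0.33],
    [0, 0, -0.03, 0, 0, 0, 0.33],
    [0, 0, -0.1, 0, 0, 0, 0.33],
    [0, 0, -0.2, 0, 0, 0, 0.33],
    [0, 0, -0.4, 0, 0, 0, 0.33],
    [0, 0, -0.6, 0, 0, 0, 0.33],
    [0, 0, -0.8, 0, 0, 0, 0.33],
    [0, -0.3, -0.8, 0, 0, 0, 0.33],
    [0, -0.6, -0.8, 0, 0, 0, 0.33],
    [0, -0.9, -0.8, 0, 0, 0, 0.33],
    [0, -1, -0.8, 0, 0, 0, 0.33],
    [0, -1, -0.8, 0, 0, 0, 0.33],
  ],
)

```text
time_s: 30.05
tool_pos: [0.4432, 0.1378, 0.2424]
tool_rot: [180.0, 0.1, -178.3]
force: [-0.6, 0.4, 0.3]
grip_width: 0.0287
grasp_force: 0.0
```

```bash
python3 - <<'E'
from h import *
c,a=snap('top','t5');cs,b=snap('scene','s5')
A=cv2.resize(a[180:310,110:350],(780,422),interpolation=cv2.INTER_CUBIC);B=cv2.resize(b[140:260,90:360],(396,176),interpolation=cv2.INTER_CUBIC)
o=np.zeros((600,780,3),np.uint8);o[:422]=A;o[424:,:396]=B
ww=viewer.read_camera('wrist');o[424:,400:634]=cv2.resize(ww,(234,176));cv2.imwrite('pics/c5.png',o[:,:,::-1])
t=lambda u,v,z:hit(c,(110+u/3.25,180+v/3.25),z)[:2]
print(env.get_obs()['time_s'])
E
```

```text
30.2
```

View pics/c5.png

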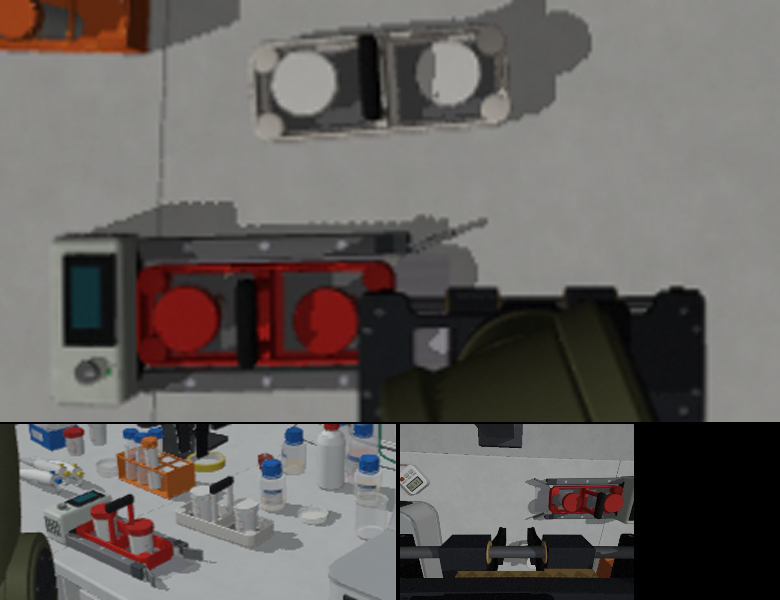

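The carrier sits against the cooler head (its end at column ~138, meeting the head). All four cups are upright, the white carrier is in place and the gripper is clear.

```bash
python3 -c "
from cell import env
print(env.sign_off())"
```

```text
the job is handed in; nothing more can be done
None
```

The job is handed in at about 30 s: red-lid cups are in the red carrier, docked against the cooler head, and white-lid cups are in the unmoved white carrier; sign-off returned no verdict.

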